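# Sort four mixed circuit modules into the carriers cut to their sizes

## Robot

A 6-joint arm with a two-finger parallel gripper is mounted at the origin on a cart in front of the work surface, level with it; the furniture and walls round the work are solid. World frame = base frame: x ahead of the robot, y to its left, z up, the work surface at z = 0. Lengths are in mm, angles in degrees, forces in N, time in s.
With the tool pointing down it reaches from about 325 to 850 mm from the base axis. Payload 15.5 kg.
Tool frame: the origin (TCP) lies at the centre of the arm's flange, where the gripper is bolted on; the fingertips stand r.tips_ahead ahead of it and the grasp point (between the pads) lies 172 mm ahead of it (r.tips_ahead is the distance from the TCP to the fingertips, in mm); z points along the fingers, y is the line along which they close (so a half turn about z gives the same grasp; the last joint's range is limited). The gripper opens to 91 mm and grips with 3 to 60 N. Pads are 32 mm wide; open, the fingers measure 118 mm over their backs; the gripper's body (76 mm by 178 mm) begins 60 mm behind the grasp point.
Start: joints at [69.242, 28.281, 77.091, -0, 74.628, -5.472], TCP at [164.774, 602.891, 404.715] pointing down, gripper open.
Joint ranges: [-166.48, 166.48], [-47.26, 123.95], [12.59, 153.08], [-70.14, 250.14], [6.76, 159.57], [-176.63, 176.63]. Speed limits (degrees/s): [108.29, 108.29, 147.25, 172.46, 172.46, 172.46].

## Interface

Orientations are given as a 3x3 rotation matrix whose columns are the frame's x, y, z axes.
In Python, from bench import status, cams, hand_in, r gives the robot as it stands.
- The arm moves only by the tool apply_moves, never from a script. Its argument "commands" is a list of rows, each a list of 3 entries, a list of its own where there are three numbers: the shift along the tool's x, y, z in mm, then the turn, a rotation vector about the tool's x, y, z in rad, then the gripper command: -1 is shut, 1 is fully open, values between are in proportion. In form: [[[tx, ty, tz], [wx, wy, wz], grip], ...]. A call has 1 to 12 rows; each row shifts and turns the commanded pose from where the row before left it, along the tool's axes as they then stand; what a row does not reach is not made up. A row lasts 1/8 s, in which the tool goes at most 62.5 mm and 10.7 degrees, less where a joint would pass 70% of its speed; a pose out of reach is approached as far as the arm can. A call with a gripper value outside its range is refused whole. The fingers move at their own pace and stop on an object; "grip_force" is the grip in N (left out, the last holds). Time passes only in rows, so rows that do not move let the fingers close. It gives the time, the measured TCP pose, the force, the opening and the grip force at its end, in the units of the state.
- status.state(): the state, without advancing time (a new reading comes with each control period).
- cams.read_camera(name): name is "scene" or "top"; returns a dict with "frame" (384x512x3 uint8, red, green, blue), "camera_matrix" (3x3 intrinsics, pixels), "dist_coeffs" ([k1, k2, p1, p2, k3] as OpenCV has them; the pictures are not rectified), "rvec" (rotation vector, rad) and "tvec" (3), from world to camera coordinates, as OpenCV has them. Camera axes: x right, y down, z forward; pixel columns grow to the right and rows downward; lengths in mm; the calibration is good to about 2 mm. A picture is of the moment at which its call begins. There is no depth.
- hand_in(): hands the job in; it is judged then, once.
The state is a dict: "clock": time; "joint_positions": joint angles; "qvel": joint speeds; "joint_torque": joint torques, N m; "eef_pos": TCP position; "tcp_rot": TCP orientation; "contact_force": force on the tool from outside, world axes, zero at the start; "torque": the same for the moment, N m; "width": finger opening in mm; "finger_force": force on a finger pad.
Only numpy, scipy, OpenCV 4.12 (cv2) and the standard library are available. Lean on these libraries where they do the work, as an engineer would, in place of code of your own. Each camera call takes 0.05 s, during which the arm holds its last target. There are 200 camera calls.

## Task

Four bare circuit modules of different sizes lie mixed on the left of the bench, and their four coating carriers stand on the right. Put each module into the carrier whose pocket is cut to its size, face up, lying flat and fully down between the corner guides (either way round will do), so that all four are ready for the coating line. Do not knock over the blue bottle.

Things in the scene. Friction and masses are not known exactly. Their poses are not given: they have to be found in the camera images.
- board_medium: Loose circuit module, green, the second smallest: bare board 70 x 50 mm (along its x and y), top at z = 3 mm. Origin: centre of its underside. It carries a metal shield can from x = -3 to 22 mm, 24 mm wide along y, z = 3 to 10 mm. Lift it by the can: fingers on its y faces, tips just above the board, firmly and near x = 6 mm, so that the board hangs level. About 30 g.
- board_small: Loose circuit module, red, the smallest: bare board 55 x 35 mm (along its x and y), top at z = 3 mm. Origin: centre of its underside. It carries a metal shield can from x = -2 to 18 mm, 18 mm wide along y, z = 3 to 10 mm. Lift it by the can: fingers on its y faces, tips just above the board, firmly and near x = 6 mm, so that the board hangs level. About 30 g.
- board_wide: Loose circuit module, blue, the widest: bare board 90 x 60 mm (along its x and y), top at z = 3 mm. Origin: centre of its underside. It carries a metal shield can from x = -4 to 29 mm, 30 mm wide along y, z = 3 to 10 mm. Lift it by the can: fingers on its y faces, tips just above the board, firmly and near x = 6 mm, so that the board hangs level. About 30 g.
- board_long: Loose circuit module, green, the longest, narrow: bare board 100 x 45 mm (along its x and y), top at z = 3 mm. Origin: centre of its underside. It carries a metal shield can from x = -4 to 32 mm, 22 mm wide along y, z = 3 to 10 mm. Lift it by the can: fingers on its y faces, tips just above the board, firmly and near x = 6 mm, so that the board hangs level. About 30 g.
- carrier_a: Grey carrier, fixed: frame 103 x 83 mm (its x and y) with a window and low L-shaped aluminium corner guides round a pocket 82 x 62 mm, 6 mm wider all round than a 70 x 50 mm board. Origin: centre of its underside. The board rests on a ledge at z = 5 mm; the guides rise to z = 13 mm with a steep lead-in 3 mm wide; the middles of all sides are open down to z = 5 mm.
- carrier_b: Grey carrier, fixed: frame 88 x 68 mm (its x and y) with a window and low L-shaped aluminium corner guides round a pocket 67 x 47 mm, 6 mm wider all round than a 55 x 35 mm board. Origin: centre of its underside. The board rests on a ledge at z = 5 mm; the guides rise to z = 13 mm with a steep lead-in 3 mm wide; the middles of all sides are open down to z = 5 mm.
- carrier_c: Grey carrier, fixed: frame 123 x 93 mm (its x and y) with a window and low L-shaped aluminium corner guides round a pocket 102 x 72 mm, 6 mm wider all round than a 90 x 60 mm board. Origin: centre of its underside. The board rests on a ledge at z = 5 mm; the guides rise to z = 13 mm with a steep lead-in 3 mm wide; the middles of all sides are open down to z = 5 mm.
- carrier_d: Grey carrier, fixed: frame 133 x 78 mm (its x and y) with a window and low L-shaped aluminium corner guides round a pocket 112 x 57 mm, 6 mm wider all round than a 100 x 45 mm board. Origin: centre of its underside. The board rests on a ledge at z = 5 mm; the guides rise to z = 13 mm with a steep lead-in 3 mm wide; the middles of all sides are open down to z = 5 mm.
- bottle: Bystander: loose blue dropper bottle with a white nozzle, 36 mm across, 98 mm tall, standing at the left end of the row of modules. Origin: centre of its foot, z up.

How it is judged (in metres and radians):
At the end, for the whole second after the job is handed in: Each module in the carrier of its size: centre within 9 mm of the carrier's along x and y, underside 2 to 7.5 mm above the carrier's foot, level within 0.06 rad, long side along the carrier's within 0.4 rad (either way round), at rest; blue bottle upright within 0.2 rad (x of board_medium in the frame of carrier_a between -0.009 and 0.009 m and y of board_medium in the frame of carrier_a between -0.009 and 0.009 m and z of board_medium in the frame of carrier_a between 0.002 and 0.0075 m and angle between each of board_medium, board_small, board_wide, board_long's own z axis and vertical below 0.06 rad and angle between the x axis of board_medium and the x axis of carrier_a, either way round below 0.4 rad and linear speed of each of board_medium, board_small, board_wide, board_long below 0.02 m/s and x of board_small in the frame of carrier_b between -0.009 and 0.009 m and y of board_small in the frame of carrier_b between -0.009 and 0.009 m and z of board_small in the frame of carrier_b between 0.002 and 0.0075 m and angle between the x axis of board_small and the x axis of carrier_b, either way round below 0.4 rad and x of board_wide in the frame of carrier_c between -0.009 and 0.009 m and y of board_wide in the frame of carrier_c between -0.009 and 0.009 m and z of board_wide in the frame of carrier_c between 0.002 and 0.0075 m and angle between the x axis of board_wide and the x axis of carrier_c, either way round below 0.4 rad and x of board_long in the frame of carrier_d between -0.009 and 0.009 m and y of board_long in the frame of carrier_d between -0.009 and 0.009 m and z of board_long in the frame of carrier_d between 0.002 and 0.0075 m and angle between the x axis of board_long and the x axis of carrier_d, either way round below 0.4 rad and angle between bottle's own z axis and vertical below 0.2 rad); the robot touches nothing.
It fails at once if the blue bottle is knocked over (angle between bottle's own z axis and vertical above 0.6 rad).
It also fails if it takes over 115 s, if anything falls off the work surface, if the arm or the gripper's body presses on something with over 40 N, if the wrist force passes 120 N, or if a joint passes its speed limit or range.

## Working session

There is one attempt and no reset: what is moved stays moved. The work goes in short steps, Python scripts to look and compute and a tool call to move; the robot and the scene stay as the last step left them, time stands still between calls to the robot, and variables do not carry over. Pictures are saved under pics/ and viewed, at most 14 in all, crops included, and the job is handed in when it is done.

Besides the shell and the picture viewer there is one more tool, called after "Call:" as name(argument=value, ...) on one line, values as JSON. apply_moves: Moves the arm, as the interface text tells. Its arguments: {"type":"object","properties":{"commands":{"type":"array","items":{"type":"array"}},"grip_force":{"type":"number"}},"required":["commands"]}

```bash
mkdir -p pics; ls
python3 - <<'E'
from bench import status,cams,r
import cv2
print(status.state(), r.tips_ahead)
for n in("scene","top"):
    d=cams.read_camera(n); cv2.imwrite(f"pics/{n}0.png",d["frame"][:,:,::-1])
    print(n,d["camera_matrix"],d["dist_coeffs"],d["rvec"],d["tvec"])
E
```

```text
pics
{'clock': 0.0, 'joint_positions': array([ 6.92421846e+01,  2.83147836e+01,  7.71277337e+01, -4.08093412e-04,
        7.46273422e+01, -5.47082795e+00]), 'qvel': array([-0.05927876, -0.06095428,  0.01421034,  0.04557775, -0.01663915,
       -0.08869449]), 'joint_torque': array([-1.39163789e-03, -8.78824568e+01, -3.81865525e+01,  7.05111120e-02,
        5.33751666e-02, -7.11608095e-05]), 'eef_pos': array([164.71931586, 602.74986734, 404.13564789]), 'tcp_rot': array([[-9.64617798e-01,  2.63651896e-01, -4.25712709e-04],
       [ 2.63652217e-01,  9.64617128e-01, -1.14256452e-03],
       [ 1.09410467e-04, -1.21437817e-03, -9.99999257e-01]]), 'contact_force': array([ 0.10090241,  0.19914374, -0.82914766]), 'torque': array([-0.02907383,  0.03288685, -0.0402394 ]), 'finger_force': 0.0, 'width': 91.1990788683556} 190.8
scene [[485.95410654   0.         259.35451378]
 [  0.         485.95410654 192.73001903]
 [  0.           0.           1.        ]] [-0.09081295  0.          0.          0.          0.        ] [ 2.07786498 -0.60644306  0.33880869] [-416.35371373  146.53583997 1213.44792711]
top [[482.77909163   0.         258.57404537]
 [  0.         482.77909163 187.76060137]
 [  0.           0.           1.        ]] [-0.19327599  0.          0.          0.          0.        ] [ 2.19037375 -2.14072645  0.10470447] [ -64.59826442  433.71718498 1149.51754359]
```

View pics/scene0.png

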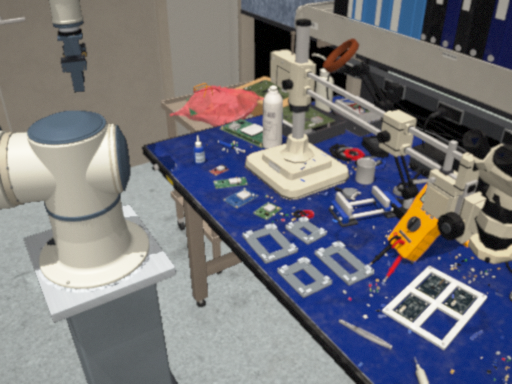

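View pics/top0.png

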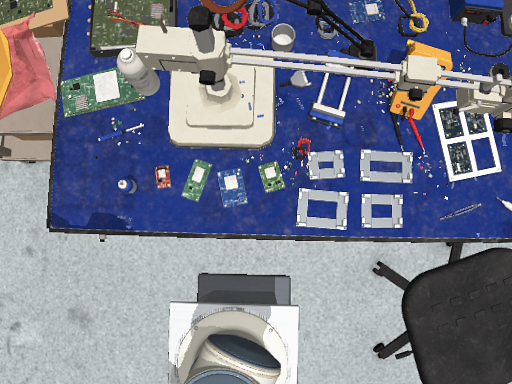

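```bash
cat > h.py <<'E'
import cv2, numpy as np
from bench import status,cams
def ray(d,uv,z):
    """pixels -> world points on plane z"""
    R=cv2.Rodrigues(np.array(d["rvec"],float))[0]; t=np.array(d["tvec"],float).ravel()
    n=cv2.undistortPoints(np.array(uv,float).reshape(-1,1,2),d["camera_matrix"],np.array(d["dist_coeffs"])).reshape(-1,2)
    c=-R.T@t; v=np.c_[n,np.ones(len(n))]@R
    return (c+v*((z-c[2])/v[:,2])[:,None])
def rect(p):
    (cx,cy),(w,h),a=cv2.minAreaRect(p[:,:2].astype(np.float32))
    if w<h: w,h,a=h,w,a+90
    return np.round([cx,cy,w,h,(a+90)%180-90],1)
E
python3 - <<'E'
from h import *
f=cv2.imread("pics/top0.png")[145:235,110:415]
cv2.imwrite("pics/crop0.png",cv2.resize(f,None,fx=2.6,fy=2.6,interpolation=cv2.INTER_NEAREST))
d=cams.read_camera("top");R=cv2.Rodrigues(d["rvec"])[0];print("cam",-R.T@d["tvec"])
im=d["frame"].astype(int);hsv=cv2.cvtColor(d["frame"],cv2.COLOR_RGB2HSV)
print("bottle",ray(d,[[124,185]],90))
for n,(u,v) in dict(red=(163,183),long=(191,190),blue=(232,202),med=(271,187),bench=(245,225),car=(305,210),guide=(303,222)).items(): print(n,hsv[v-2:v+3,u-2:u+3].reshape(-1,3).mean(0).round())
print(ray(d,[[163,177],[197,180],[232,187],[271,177],[325,165],[386,166],[322,209],[382,211]],3).round())
print("boom",ray(d,[[300,60],[500,75]],300).round())
E
```

```text
cam [ 314.94032713  -63.25725558 1187.63850784]
bottle [[427.45017175 258.00399725  90.        ]]
red [  3. 103. 181.]
long [ 72.  56. 138.]
blue [109. 114. 172.]
med [ 60.  54. 150.]
bench [115. 154. 124.]
car [101.  25. 184.]
guide [100.   8. 203.]
[[ 459.  184.    3.]
 [ 453.   99.    3.]
 [ 437.   11.    3.]
 [ 464.  -85.    3.]
 [ 498. -218.    3.]
 [ 499. -373.    3.]
 [ 388. -212.    3.]
 [ 386. -362.    3.]]
boom [[ 656. -131.  300.]
 [ 648. -541.  300.]]
```

View pics/crop0.png

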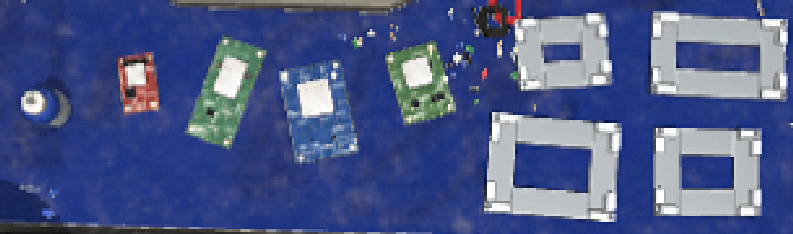

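```bash
cat > meas.py <<'E'
from h import *
def measure(d,show=None):
    hsv=cv2.cvtColor(d["frame"],cv2.COLOR_RGB2HSV); g=cv2.cvtColor(d["frame"],cv2.COLOR_RGB2LAB).astype(int)
    bench=np.median(g[205:225,180:290].reshape(-1,3),0)
    diff=(np.linalg.norm(g-bench,axis=2)>28).astype(np.uint8)
    dbg=d["frame"].copy()
    for n,(u,v,w,h,z) in dict(small=(163,177,13,17,3),long=(197,180,20,27,3),wide=(232,187,20,25,3),medium=(271,177,17,20,3),
              b=(325,165,22,18,5),d=(386,166,32,22,5),c=(322,209,31,25,5),a=(382,211,25,22,5)).items():
        m=np.zeros_like(diff); m[v-h:v+h,u-w:u+w]=diff[v-h:v+h,u-w:u+w]
        m=cv2.morphologyEx(m,cv2.MORPH_CLOSE,np.ones((3,3)));m=cv2.morphologyEx(m,cv2.MORPH_OPEN,np.ones((3,3)))
        c=max(cv2.findContours(m,0,cv2.CHAIN_APPROX_NONE)[0],key=cv2.contourArea)
        cv2.drawContours(dbg,[c],-1,(255,0,255),1)
        M=cv2.moments(c); p=ray(d,c.reshape(-1,2),z)
        print(n,"rect",rect(p),"cen",ray(d,[[M["m10"]/M["m00"],M["m01"]/M["m00"]]],z)[0,:2].round(1),end=" ")
        if z==3:
            w_=np.zeros_like(diff);cv2.drawContours(w_,[c],-1,1,-1)
            w_=cv2.erode(w_,np.ones((5,5)))*(hsv[...,1]<25)*(hsv[...,2]>200)
            k,l,s,cc=cv2.connectedComponentsWithStats(w_.astype(np.uint8));i=1+np.argmax(s[1:,4])
            q=ray(d,np.argwhere(l==i)[:,::-1],10)
            print("can",q[:,:2].mean(0).round(1),s[i,4],rect(q),end="")
        print()
    if show: cv2.imwrite(show,cv2.resize(dbg[145:235,110:415,::-1],None,fx=2.6,fy=2.6,interpolation=cv2.INTER_NEAREST))
E
python3 - <<'E'
from meas import *
measure(cams.read_camera("top"),"pics/dbg.png")
E
```

```text
small rect [459.5 185.9  56.7  36.6   8.9] cen [459.6 185.7] can [468.1 186.7] 47 [468.9 186.1  17.7  15.1   2.7]
long rect [453.6 100.4 102.2  47.7 -18.9] cen [453.3 100.6] can [467.   96.6] 122 [467.2  96.2  34.5  21.9 -18.4]
wide rect [436.7  12.   92.2  61.   12.7] cen [435.   11.1] can [448.5  13.6] 140 [449.4  14.3  31.1  29.4  12.7]
medium rect [466.8 -86.2  72.2  54.6  17.9] cen [466.2 -84.7] can [475.7 -81.5] 93 [475.9 -81.4  24.1  23.3  15.4]
b rect [ 499.9 -214.5  102.1   75.3  -88.7] cen [ 499.7 -216.7] 
d rect [ 498.7 -372.3  137.4   81.5   87.8] cen [ 498.3 -371.1] 
c rect [ 389.3 -211.6  126.3   97.1   86.4] cen [ 388.8 -211. ] 
a rect [ 387.2 -360.9  105.1   85.1   89.5] cen [ 387.1 -360. ]
```

View pics/dbg.png

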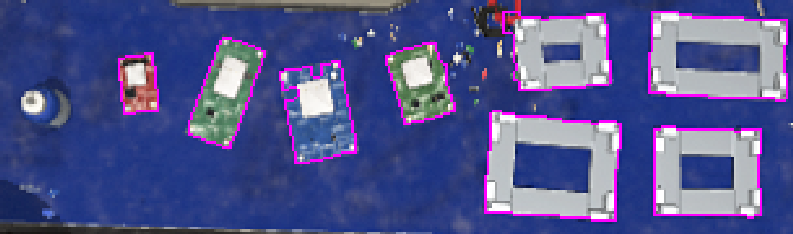

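```bash
cat >> h.py <<'E'
def go(x,y,z,phi):
    """tool-frame shift (after the turn) and turn to reach target; z = fingertip height"""
    s=status.state(); R=np.array(s["tcp_rot"]); p=np.array(s["eef_pos"])
    ph=np.degrees(np.arctan2(R[1,1],R[0,1])); a=np.radians(phi)
    d=np.array([x,y,z+190.8])-p
    print("t",round(s["clock"],2),"p",p.round(1),"tip",round(p[2]-190.8,1),"phi",ph.round(1),"w",round(s["width"],1),"ff",round(s["finger_force"],1),"tilt",R[:2,2].round(4))
    dp=(phi-ph+180)%360-180
    Rt=np.c_[[np.sin(a),-np.cos(a),0],[np.cos(a),np.sin(a),0],[0,0,-1]]
    print("turn z",round(-np.radians(dp),4),"shift",(Rt.T@d).round(1))
E
python3 - <<'E'
from h import *
d=cams.read_camera("top");hsv=cv2.cvtColor(d["frame"],cv2.COLOR_RGB2HSV)
for n,(u,v,w,h) in dict(b=(326,165,24,19),d=(386,166,32,22)).items():
    m=np.zeros(hsv.shape[:2],np.uint8); m[v-h:v+h,u-w:u+w]=((hsv[...,1]<70)&(hsv[...,2]>140))[v-h:v+h,u-w:u+w]
    c=max(cv2.findContours(cv2.morphologyEx(m,cv2.MORPH_OPEN,np.ones((3,3))),0,1)[0],key=cv2.contourArea)
    print(n,rect(ray(d,c.reshape(-1,2),5)))
go(459.2,98.8,100,71.3)
E
```

```text
b [ 499.5 -219.    91.8   68.5  -85.2]
d [ 498.7 -373.3  135.2   80.5   87.5]
t 0.25 p [164.8 602.8 404.4] tip 213.6 phi 74.7 w 91.3 ff 0.0 tilt [-0.0002 -0.0006]
turn z 0.0596 shift [ 440.5 -383.   113.6]
```

Call:
apply_moves(commands=[[[0,0,0],[0,0,0.06],0.2],[[20,-17.4,0],[0,0,0],0],[[40,-34.8,4],[0,0,0],0],[[40,-34.8,8],[0,0,0],0],[[40,-34.8,8],[0,0,0],0],[[40,-34.8,8],[0,0,0],0],[[40,-34.8,8],[0,0,0],0],[[40,-34.8,8],[0,0,0],0],[[40,-34.8,8],[0,0,0],0],[[40,-34.8,8],[0,0,0],0],[[40,-34.8,8],[0,0,0],0],[[40,-34.8,8],[0,0,0],0]], grip_force=30)

```text
clock: 1.75
eef_pos: [-351.9, 390.8, 328.6]
tcp_rot: [[-0.947, 0.321, -0.0], [0.321, 0.947, 0.0], [0.0, 0.0, -1.0]]
contact_force: [-0.1, 0.3, 0.4]
width: 45.4
finger_force: 0.0
```

Call:
apply_moves(commands=[[[20,-17,8],[0,0,0],0],[[0,0,20],[0,0,0],0],[[0,0,0],[0,0,0],0],[[0,0,0],[0,0,0],0]])

```text
clock: 2.25
eef_pos: [-374.5, 382.2, 301.2]
tcp_rot: [[-0.947, 0.321, -0.0], [0.321, 0.947, 0.0], [0.0, 0.0, -1.0]]
contact_force: [0.7, 0.4, 0.3]
width: 45.6
finger_force: 0.0
```

```bash
python3 -c "
from h import *
go(459.2,98.8,30,71.3)"
```

```text
t 2.25 p [-374.5  382.2  301.2] tip 110.4 phi 71.2 w 45.6 ff 0.0 tilt [-0.0002  0.0002]
turn z -0.0009 shift [880.6  -1.2  80.4]
```

```bash
sed -i 's/\[np.sin(a),-np.cos(a),0\]/[-np.sin(a),np.cos(a),0]/' h.py; python3 -c "
from h import *
go(150,520,150,71.3)"
```

```text
t 2.25 p [-374.5  382.2  301.2] tip 110.4 phi 71.2 w 45.6 ff 0.0 tilt [-0.0002  0.0002]
turn z -0.0009 shift [-452.7  298.6  -39.6]
```

Call:
apply_moves(commands=[[[-20,13,-10],[0,0,0],0],[[-40,26,-10],[0,0,0],0],[[-40,26.5,-10],[0,0,0],0],[[-40,26.5,-10],[0,0,0],0],[[-40,26.5,0],[0,0,0],0],[[-40,26.5,0],[0,0,0],0],[[-40,26.5,0],[0,0,0],0],[[-40,26.5,0],[0,0,0],0],[[-40,26.5,0],[0,0,0],0],[[-40,26.5,0],[0,0,0],0],[[-40,26.5,0],[0,0,0],0],[[-30,20,0],[0,0,0],0]])

```text
clock: 3.75
eef_pos: [149.5, 519.5, 341.7]
tcp_rot: [[-0.947, 0.323, 0.001], [0.323, 0.947, 0.002], [-0.0, 0.002, -1.0]]
contact_force: [-0.9, -0.4, -0.8]
width: 45.5
finger_force: 0.0
```

```bash
python3 -c "
from h import *
go(459.2,98.8,110,71.3)"
```

```text
t 3.75 p [149.5 519.5 341.7] tip 150.9 phi 71.2 w 45.5 ff 0.0 tilt [0.0007 0.0015]
turn z -0.0022 shift [-428.2 -299.2   40.9]
```

Call:
apply_moves(commands=[[[-20,-14,0],[0,0,0],0],[[-40,-28,0],[0,0,0],0],[[-40,-28,0],[0,0,0],0],[[-40,-28,0],[0,0,0],0],[[-40,-28,0],[0,0,0],0],[[-40,-28,0],[0,0,0],0],[[-40,-28,0],[0,0,0],0],[[-40,-28,0],[0,0,0],0],[[-40,-28,5],[0,0,0],0],[[-40,-28,10],[0,0,0],0],[[-38,-26,20],[0,0,0],0],[[-10,-7,30],[0,0,0],0]])

```text
clock: 5.25
eef_pos: [458.5, 96.4, 276.4]
tcp_rot: [[-0.946, 0.324, 0.004], [0.324, 0.946, 0.0], [-0.004, 0.002, -1.0]]
contact_force: [-0.7, 1.6, -0.1]
width: 45.9
finger_force: 0.0
```

Call:
apply_moves(commands=[[[0,0,30],[0,0,0],0],[[0,0,20],[0,0,0],0],[[0,0,0],[0,0,0],0]])

```text
clock: 5.62
eef_pos: [456.4, 98.3, 225.5]
tcp_rot: [[-0.947, 0.322, -0.001], [0.322, 0.947, -0.0], [0.001, -0.001, -1.0]]
contact_force: [-0.8, 0.8, -0.2]
width: 45.7
finger_force: 0.0
```

Run:
```python
from h import *
go(459.2,98.8,4.5,71.3)
d=cams.read_camera("scene")
cv2.imwrite("pics/s1.png",cv2.resize(d["frame"][120:260,170:310,::-1],None,fx=4,fy=4,interpolation=cv2.INTER_CUBIC))
```

```text
t 5.62 p [456.4  98.3 225.5] tip 34.7 phi 71.2 w 45.7 ff 0.0 tilt [-0.0013 -0.0001]
turn z -0.0012 shift [-2.5  1.4 30.2]
```

View pics/s1.png

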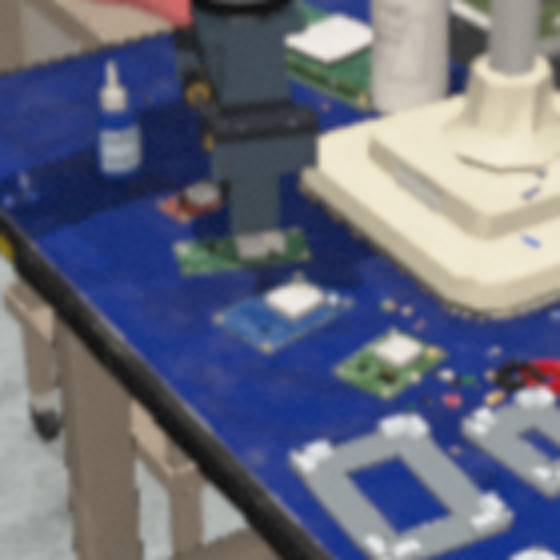

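Call:
apply_moves(commands=[[[-2.5,1.5,15],[0,0,0],0],[[0,0,11],[0,0,0],0],[[0,0,4],[0,0,0],0],[[0,0,0],[0,0,0],0],[[0,0,0],[0,0,0],-1],[[0,0,0],[0,0,0],-1],[[0,0,0],[0,0,0],-1],[[0,0,0],[0,0,0],-1],[[0,0,0],[0,0,0],-1]], grip_force=30)

```text
clock: 6.8
eef_pos: [459.3, 99.3, 195.9]
tcp_rot: [[-0.947, 0.321, 0.0], [0.321, 0.947, 0.0], [-0.0, 0.0, -1.0]]
contact_force: [-0.4, -0.0, 5.7]
width: 22.0
finger_force: 30.0
```

```bash
python3 -c "
from h import *
go(459.2,98.8,60,71.3)"
```

```text
t 6.8 p [459.3  99.3 195.9] tip 5.1 phi 71.3 w 22.0 ff 30.0 tilt [0.0004 0.    ]
turn z -0.0003 shift [ -0.1  -0.5 -54.9]
```

Call:
apply_moves(commands=[[[0,0,-10],[0,0,0],-1],[[0,0,-20],[0,0,0],-1],[[0,0,-20],[0,0,0.14],-1],[[0,0,-10],[0,0,0.14],-1],[[0,0,0],[0,0,0.14],-1],[[0,0,0],[0,0,0.14],-1],[[0,0,0],[0,0,0.14],-1],[[0,0,0],[0,0,0.14],-1],[[0,0,0],[0,0,0.14],-1],[[0,0,0],[0,0,0.14],-1],[[0,0,0],[0,0,0.14],-1],[[0,0,0],[0,0,0.026],-1]])

```text
clock: 8.3
eef_pos: [459.1, 99.3, 256.1]
tcp_rot: [[0.042, 0.999, 0.0], [0.999, -0.042, -0.0], [-0.0, 0.0, -1.0]]
contact_force: [0.1, -1.0, -0.5]
width: 22.1
finger_force: 30.0
```

Call:
apply_moves(commands=[[[-20,2,0],[0,0,0],-1],[[-40,5,0],[0,0,0],-1],[[-45,5,0],[0,0,0],-1],[[-45,6,0],[0,0,0],-1],[[-45,6,0],[0,0,0],-1],[[-45,6,0],[0,0,0],-1],[[-45,6,0],[0,0,0],-1],[[-45,6,0],[0,0,0],-1],[[-45,6,0],[0,0,0],-1],[[-45,5,0],[0,0,0],-1],[[-40,4,0],[0,0,0],-1],[[-15,1,0],[0,0,0],-1]])

```text
clock: 9.8
eef_pos: [497.0, -379.7, 255.9]
tcp_rot: [[0.041, 0.999, 0.001], [0.999, -0.041, -0.001], [-0.001, 0.001, -1.0]]
contact_force: [0.1, -0.0, -1.3]
width: 21.9
finger_force: 30.0
```

Call:
apply_moves(commands=[[[0,0,0],[0,0,0],-1],[[0,0,0],[0,0,0],-1]])

```text
clock: 10.05
eef_pos: [497.1, -376.4, 255.7]
tcp_rot: [[0.041, 0.999, -0.001], [0.999, -0.041, 0.001], [0.001, -0.001, -1.0]]
contact_force: [-0.2, -0.0, -0.2]
width: 21.7
finger_force: 30.0
```

Run:
```python
from h import *
go(498,-377.8,11,-2.4)
d=cams.read_camera("scene")
cv2.imwrite("pics/s2.png",cv2.resize(d["frame"][180:320,230:410,::-1],None,fx=4,fy=4,interpolation=cv2.INTER_CUBIC))
```

```text
t 10.05 p [ 497.1 -376.4  255.7] tip 64.9 phi -2.3 w 21.7 ff 30.0 tilt [-0.0007  0.0008]
turn z 0.0012 shift [-1.3  0.9 53.9]
```

View pics/s2.png

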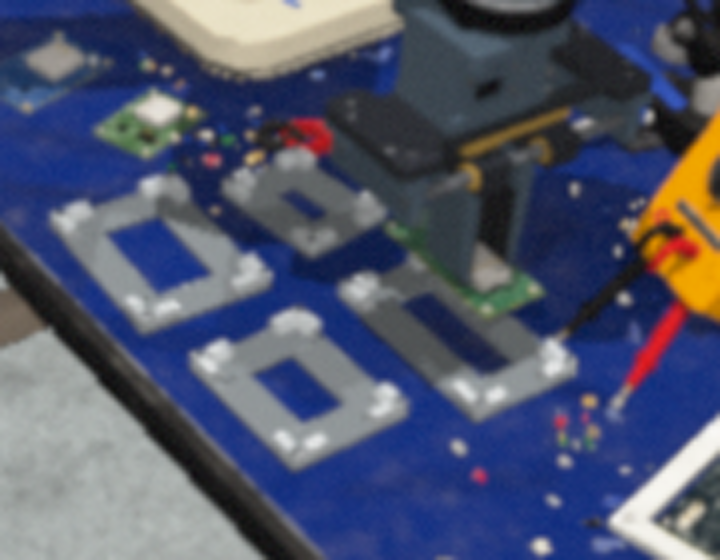

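Call:
apply_moves(commands=[[[-1.3,1,15],[0,0,0],-1],[[0,0,20],[0,0,0],-1],[[0,0,10],[0,0,0],-1],[[0,0,5],[0,0,0],-1],[[0,0,3.5],[0,0,0],-1],[[0,0,0],[0,0,0],-1],[[0,0,0],[0,0,0],-1]])

```text
clock: 10.98
eef_pos: [498.2, -379.2, 202.6]
tcp_rot: [[0.042, 0.999, 0.0], [0.999, -0.042, -0.0], [-0.0, 0.001, -1.0]]
contact_force: [-0.4, 0.1, -0.3]
width: 22.0
finger_force: 30.0
```

Call:
apply_moves(commands=[[[0,0,0],[0,0,0],-0.3],[[0,0,0],[0,0,0],-0.3],[[0,0,-3],[0,0,0],-0.3],[[0,0,-15],[0,0,0],-0.3],[[0,0,-40],[0,0,0],-0.3],[[0,0,-40],[0,0,0],0.1],[[0,0,0],[0,0,0],0.1]])

```text
clock: 11.85
eef_pos: [498.8, -379.6, 304.4]
tcp_rot: [[0.042, 0.999, 0.005], [0.999, -0.042, -0.004], [-0.004, 0.005, -1.0]]
contact_force: [0.5, -0.9, -0.5]
width: 48.6
finger_force: 0.0
```

```bash
python3 -c "
from h import *
go(442.5,12.9,60,102.7)"
```

```text
t 11.85 p [ 498.8 -379.6  304.4] tip 113.6 phi -2.4 w 48.6 ff 0.0 tilt [ 0.0047 -0.0043]
turn z -1.8344 shift [-31.4 395.3  53.6]
```

Call:
apply_moves(commands=[[[20,-4,0],[0,0,0],0.1],[[40,-7,0],[0,0,0],0.1],[[45,-8,0],[0,0,0],0.1],[[45,-9,0],[0,0,0],0.1],[[45,-9,0],[0,0,0],0.1],[[45,-9,0],[0,0,0],0.1],[[45,-9,0],[0,0,0],0.1],[[45,-9,0],[0,0,0],0.1],[[40,-6,0],[0,0,0],0.1],[[20,-3,0],[0,0,0],0.1],[[0,0,0],[0,0,-0.14],0.1],[[0,0,0],[0,0,-0.14],0.1]])

```text
clock: 13.35
eef_pos: [441.4, 14.1, 300.2]
tcp_rot: [[-0.241, 0.971, -0.0], [0.971, 0.241, -0.0], [0.0, -0.0, -1.0]]
contact_force: [-1.1, -0.2, -1.3]
width: 50.0
finger_force: 0.0
```

Call:
apply_moves(commands=[[[0,0,0],[0,0,-0.14],0.1],[[0,0,0],[0,0,-0.14],0.1],[[0,0,0],[0,0,-0.14],0.1],[[0,0,0],[0,0,-0.14],0.1],[[0,0,5],[0,0,-0.14],0.1],[[0,0,10],[0,0,-0.14],0.1],[[0,0,10],[0,0,-0.14],0.1],[[0,0,10],[0,0,-0.14],0.1],[[0,0,10],[0,0,-0.14],0.1],[[0,0,10],[0,0,-0.14],0.1],[[0,0,10],[0,0,-0.154],0.1],[[0,0,0],[0,0,0],0.1]])

```text
clock: 14.85
eef_pos: [441.3, 13.7, 234.8]
tcp_rot: [[-0.976, -0.219, -0.001], [-0.219, 0.976, 0.0], [0.001, 0.0, -1.0]]
contact_force: [0.6, 0.8, -0.2]
width: 50.1
finger_force: 0.0
```

Run:
```python
from h import *
go(442.5,12.9,5,102.7)
d=cams.read_camera("top")
cv2.imwrite("pics/t2.png",cv2.resize(d["frame"][130:240,110:430,::-1],None,fx=2.5,fy=2.5,interpolation=cv2.INTER_CUBIC))
```

```text
t 14.85 p [441.3  13.7 234.8] tip 44.0 phi 102.6 w 50.1 ff 0.0 tilt [-0.0014  0.0001]
turn z -0.0012 shift [-1.  -1.1 39. ]
```

View pics/t2.png

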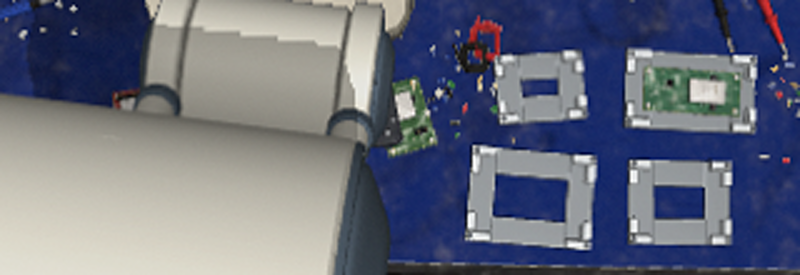

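Call:
apply_moves(commands=[[[-1,-1,18],[0,0,0],0.1],[[0,0,14],[0,0,0],0.1],[[0,0,7],[0,0,0],0.1],[[0,0,0],[0,0,0],0.1],[[0,0,0],[0,0,0],-1],[[0,0,0],[0,0,0],-1],[[0,0,0],[0,0,0],-1],[[0,0,0],[0,0,0],-1]])

```text
clock: 15.9
eef_pos: [442.9, 12.9, 196.6]
tcp_rot: [[-0.976, -0.219, 0.001], [-0.219, 0.976, -0.0], [-0.001, -0.0, -1.0]]
contact_force: [-1.5, 0.2, 7.0]
width: 29.4
finger_force: 30.0
```

```bash
python3 -c "
from h import *
go(388.6,-217.2,60,-3.6)"
```

```text
t 15.9 p [442.9  12.9 196.6] tip 5.8 phi 102.7 w 29.4 ff 30.0 tilt [ 0.0007 -0.0001]
turn z 1.8547 shift [-233.1  -39.7  -54.2]
```

Call:
apply_moves(commands=[[[0,0,-10],[0,0,0],-1],[[0,0,-25],[0,0,0],-1],[[0,0,-20],[0,0,0.14],-1],[[0,0,0],[0,0,0.14],-1],[[0,0,0],[0,0,0.14],-1],[[0,0,0],[0,0,0.14],-1],[[0,0,0],[0,0,0.14],-1],[[0,0,0],[0,0,0.14],-1],[[0,0,0],[0,0,0.14],-1],[[0,0,0],[0,0,0.14],-1],[[0,0,0],[0,0,0.14],-1],[[0,0,0],[0,0,0.14],-1]])

```text
clock: 17.4
eef_pos: [442.7, 12.9, 251.8]
tcp_rot: [[-0.378, 0.926, 0.0], [0.926, 0.378, -0.0], [-0.0, 0.0, -1.0]]
contact_force: [-0.1, 1.1, -0.2]
width: 29.4
finger_force: 30.0
```

Call:
apply_moves(commands=[[[0,0,0],[0,0,0.14],-1],[[0,0,0],[0,0,0.14],-1],[[0,0,0],[0,0,0.14],-1],[[0,0,0],[0,0,0.035],-1],[[-20,-4,0],[0,0,0],-1],[[-40,-7,0],[0,0,0],-1],[[-45,-8,0],[0,0,0],-1],[[-45,-8,0],[0,0,0],-1],[[-45,-7,0],[0,0,0],-1],[[-28,-4,0],[0,0,0],-1],[[-10,-1.5,0],[0,0,0],-1],[[0,0,0],[0,0,0],-1]])

```text
clock: 18.9
eef_pos: [388.6, -217.1, 251.3]
tcp_rot: [[0.063, 0.998, 0.0], [0.998, -0.063, 0.0], [0.0, -0.0, -1.0]]
contact_force: [0.3, 1.0, 0.3]
width: 29.4
finger_force: 30.0
```

Call:
apply_moves(commands=[[[0,0,0],[0,0,0],-1],[[0,0,0],[0,0,0],-1]])

```text
clock: 19.15
eef_pos: [388.9, -216.3, 251.2]
tcp_rot: [[0.062, 0.998, -0.0], [0.998, -0.062, 0.0], [0.0, -0.0, -1.0]]
contact_force: [-0.1, 0.3, -0.1]
width: 28.8
finger_force: 30.0
```

```bash
python3 -c "
from h import *
go(388.6,-217.2,11.2,-3.6)"
```

```text
t 19.15 p [ 388.9 -216.3  251.2] tip 60.4 phi -3.5 w 28.8 ff 30.0 tilt [-0.0002  0.0002]
turn z 0.0012 shift [-0.9 -0.2 49.2]
```

Call:
apply_moves(commands=[[[-1,0,15],[0,0,0],-1],[[0,0,18],[0,0,0],-1],[[0,0,9],[0,0,0],-1],[[0,0,5],[0,0,0],-1],[[0,0,2.5],[0,0,0],-1],[[0,0,0],[0,0,0],-1],[[0,0,0],[0,0,0],-1]])

```text
clock: 20.02
eef_pos: [388.7, -218.2, 202.0]
tcp_rot: [[0.063, 0.998, 0.0], [0.998, -0.063, -0.0], [-0.0, 0.0, -1.0]]
contact_force: [0.3, -0.1, -0.4]
width: 29.4
finger_force: 30.0
```

Call:
apply_moves(commands=[[[0,0,0],[0,0,0],-0.15],[[0,0,0],[0,0,0],-0.15],[[0,0,-3],[0,0,0],-0.15],[[0,0,-15],[0,0,0],-0.15],[[0,0,-35],[0,0,0],0],[[0,0,-35],[0,0,0],0],[[0,0,0],[0,0,0],0]])

```text
clock: 20.9
eef_pos: [389.0, -218.4, 291.9]
tcp_rot: [[0.063, 0.998, 0.003], [0.998, -0.063, -0.003], [-0.002, 0.004, -1.0]]
contact_force: [0.0, 0.0, -0.8]
width: 46.0
finger_force: 0.0
```

```bash
python3 -c "
from h import *
go(472.4,-83.2,60,-3.6)
go(472.4,-83.2,60,106.5)"
```

```text
t 20.9 p [ 389.  -218.4  291.9] tip 101.1 phi -3.6 w 46.0 ff 0.0 tilt [ 0.0034 -0.0026]
turn z -0.0001 shift [140.2  74.7  41.1]
t 20.9 p [ 389.  -218.4  291.9] tip 101.1 phi -3.6 w 46.0 ff 0.0 tilt [ 0.0034 -0.0026]
turn z -1.9217 shift [-118.3  106.    41.1]
```

Call:
apply_moves(commands=[[[15,8,0],[0,0,0],0],[[35,19,0],[0,0,0],0],[[40,21,0],[0,0,0],0],[[35,19,0],[0,0,0],0],[[15,7.5,0],[0,0,-0.14],0],[[0,0,0],[0,0,-0.14],0],[[0,0,0],[0,0,-0.14],0],[[0,0,0],[0,0,-0.14],0],[[0,0,0],[0,0,-0.14],0],[[0,0,0],[0,0,-0.14],0],[[0,0,0],[0,0,-0.14],0],[[0,0,0],[0,0,-0.14],0]])

```text
clock: 22.4
eef_pos: [471.5, -83.0, 289.0]
tcp_rot: [[-0.873, 0.487, -0.001], [0.487, 0.873, 0.0], [0.001, -0.0, -1.0]]
contact_force: [-0.3, -0.8, -0.0]
width: 45.5
finger_force: 0.0
```

Call:
apply_moves(commands=[[[0,0,10],[0,0,-0.14],0],[[0,0,10],[0,0,-0.14],0],[[0,0,10],[0,0,-0.14],0],[[0,0,10],[0,0,-0.14],0],[[0,0,10],[0,0,-0.14],0],[[0,0,0],[0,0,-0.1],0],[[0,0,0],[0,0,0],0],[[0,0,0],[0,0,0],0]])

```text
clock: 23.4
eef_pos: [471.7, -83.1, 239.5]
tcp_rot: [[-0.96, -0.28, -0.0], [-0.28, 0.96, 0.0], [0.0, 0.0, -1.0]]
contact_force: [0.5, 0.5, 0.4]
width: 45.4
finger_force: 0.0
```

```bash
python3 -c "
from h import *
go(472.4,-83.2,5.2,106.5)"
```

```text
t 23.4 p [471.7 -83.1 239.5] tip 48.7 phi 106.3 w 45.4 ff 0.0 tilt [-0.0003  0.0001]
turn z -0.0042 shift [-0.6 -0.3 43.5]
```

Call:
apply_moves(commands=[[[-0.6,0,20],[0,0,0],0],[[0,0,16],[0,0,0],0],[[0,0,7.5],[0,0,0],0],[[0,0,0],[0,0,0],0],[[0,0,0],[0,0,0],-1],[[0,0,0],[0,0,0],-1],[[0,0,0],[0,0,0],-1],[[0,0,0],[0,0,0],-1]])

```text
clock: 24.4
eef_pos: [472.5, -82.9, 196.6]
tcp_rot: [[-0.959, -0.282, 0.001], [-0.282, 0.959, -0.0], [-0.001, -0.0, -1.0]]
contact_force: [-0.0, 1.2, 8.2]
width: 24.6
finger_force: 30.0
```

```bash
python3 -c "
from h import *
go(387,-366.4,60,-0.5)"
```

```text
t 24.4 p [472.5 -82.9 196.6] tip 5.8 phi 106.4 w 24.6 ff 30.0 tilt [ 0.0007 -0.0002]
turn z 1.8656 shift [-284.2  -83.   -54.2]
```

Call:
apply_moves(commands=[[[0,0,-10],[0,0,0],-1],[[0,0,-25],[0,0,0],-1],[[0,0,-20],[0,0,0.14],-1],[[0,0,0],[0,0,0.14],-1],[[0,0,0],[0,0,0.14],-1],[[0,0,0],[0,0,0.14],-1],[[0,0,0],[0,0,0.14],-1],[[0,0,0],[0,0,0.14],-1],[[0,0,0],[0,0,0.14],-1],[[0,0,0],[0,0,0.14],-1],[[0,0,0],[0,0,0.14],-1],[[0,0,0],[0,0,0.14],-1]])

```text
clock: 25.9
eef_pos: [472.3, -82.9, 251.8]
tcp_rot: [[-0.437, 0.899, 0.0], [0.899, 0.437, -0.0], [-0.0, 0.0, -1.0]]
contact_force: [-0.5, -0.1, -0.6]
width: 24.3
finger_force: 30.0
```

Call:
apply_moves(commands=[[[0,0,0],[0,0,0.14],-1],[[0,0,0],[0,0,0.14],-1],[[0,0,0],[0,0,0.14],-1],[[0,0,0],[0,0,0.046],-1],[[-20,-6,0],[0,0,0],-1],[[-40,-12,0],[0,0,0],-1],[[-45,-13,0],[0,0,0],-1],[[-45,-13,0],[0,0,0],-1],[[-45,-13,0],[0,0,0],-1],[[-45,-13,0],[0,0,0],-1],[[-30,-9,0],[0,0,0],-1],[[-14,-4,0],[0,0,0],-1]])

```text
clock: 27.4
eef_pos: [386.3, -367.5, 251.7]
tcp_rot: [[0.011, 1.0, 0.0], [1.0, -0.011, -0.001], [-0.001, 0.0, -1.0]]
contact_force: [0.0, 1.1, 0.1]
width: 24.3
finger_force: 30.0
```

Call:
apply_moves(commands=[[[0,0,0],[0,0,0],-1],[[0,0,0],[0,0,0],-1]])

```text
clock: 27.65
eef_pos: [387.1, -365.0, 251.3]
tcp_rot: [[0.008, 1.0, -0.0], [1.0, -0.008, 0.001], [0.001, -0.0, -1.0]]
contact_force: [0.5, -0.0, 0.1]
width: 24.2
finger_force: 30.0
```

```bash
python3 -c "
from h import *
go(387,-366.4,11.2,-0.5)"
```

```text
t 27.65 p [ 387.1 -365.   251.3] tip 60.5 phi -0.5 w 24.2 ff 30.0 tilt [-0.0004  0.0006]
turn z 0.0005 shift [-1.4 -0.1 49.3]
```

Call:
apply_moves(commands=[[[-0.5,0,15],[0,0,0],-1],[[0,0,18],[0,0,0],-1],[[0,0,9],[0,0,0],-1],[[0,0,5],[0,0,0],-1],[[0,0,2.5],[0,0,0],-1],[[0,0,0],[0,0,0],-1],[[0,0,0],[0,0,0],-1]])

```text
clock: 28.52
eef_pos: [386.9, -366.7, 202.0]
tcp_rot: [[0.009, 1.0, 0.0], [1.0, -0.009, -0.0], [-0.0, 0.0, -1.0]]
contact_force: [-0.7, 0.7, -0.9]
width: 24.5
finger_force: 30.0
```

Call:
apply_moves(commands=[[[0,0,0],[0,0,0],-0.25],[[0,0,0],[0,0,0],-0.25],[[0,0,-3],[0,0,0],-0.25],[[0,0,-15],[0,0,0],-0.25],[[0,0,-40],[0,0,0],0],[[0,0,-40],[0,0,0],0],[[0,0,0],[0,0,0],0]])

```text
clock: 29.4
eef_pos: [387.3, -367.2, 303.3]
tcp_rot: [[0.009, 1.0, 0.004], [1.0, -0.009, -0.004], [-0.004, 0.004, -1.0]]
contact_force: [-0.0, 0.1, 0.2]
width: 46.1
finger_force: 0.0
```

Run:
```python
from h import *
from meas import measure
go(467.6,186.9,60,8)
d=cams.read_camera("top")
cv2.imwrite("pics/t3.png",cv2.resize(d["frame"][130:240,110:430,::-1],None,fx=2.5,fy=2.5,interpolation=cv2.INTER_CUBIC))
```

```text
t 29.4 p [ 387.3 -367.2  303.3] tip 112.5 phi -0.5 w 46.1 ff 0.0 tilt [ 0.0038 -0.0045]
turn z -0.1485 shift [537.5 156.6  52.5]
```

View pics/t3.png

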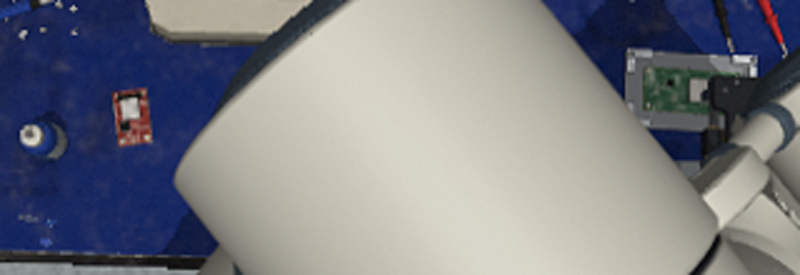

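Call:
apply_moves(commands=[[[0,0,0],[0,0,-0.148],0],[[20,6,-10],[0,0,0],0],[[40,12,-10],[0,0,0],0],[[45,13,0],[0,0,0],0],[[45,13,0],[0,0,0],0],[[45,13,0],[0,0,0],0],[[45,13,0],[0,0,0],0],[[45,13,0],[0,0,0],0],[[45,13,0],[0,0,0],0],[[45,13,0],[0,0,0],0],[[45,13,0],[0,0,0],0],[[45,13,0],[0,0,0],0]])

```text
clock: 30.95
eef_pos: [455.1, 114.8, 319.8]
tcp_rot: [[-0.136, 0.991, -0.001], [0.991, 0.136, -0.0], [0.0, -0.001, -1.0]]
contact_force: [0.1, 0.2, 0.6]
width: 45.3
finger_force: 0.0
```

Call:
apply_moves(commands=[[[40,12,0],[0,0,0],0],[[22,7,0],[0,0,0],0],[[10,3,0],[0,0,0],0],[[0,0,10],[0,0,0],0],[[0,0,20],[0,0,0],0],[[0,0,0],[0,0,0],0],[[0,0,0],[0,0,0],0]])

```text
clock: 31.82
eef_pos: [467.9, 186.4, 289.9]
tcp_rot: [[-0.137, 0.991, -0.0], [0.991, 0.137, -0.0], [-0.0, -0.0, -1.0]]
contact_force: [0.1, -0.2, 0.6]
width: 45.7
finger_force: 0.0
```

Run:
```python
from h import *
go(467.6,186.9,5.2,8)
d=cams.read_camera("scene")
cv2.imwrite("pics/s4.png",cv2.resize(d["frame"][110:240,160:300,::-1],None,fx=4,fy=4,interpolation=cv2.INTER_CUBIC))
```

```text
t 31.82 p [467.9 186.4 289.9] tip 99.1 phi 7.9 w 45.7 ff 0.0 tilt [-0.0004 -0.0002]
turn z -0.0018 shift [ 0.6 -0.2 93.9]
```

View pics/s4.png

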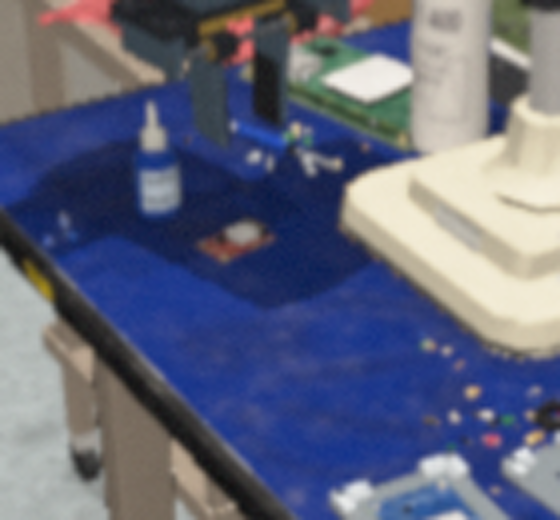

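Call:
apply_moves(commands=[[[0.5,0,15],[0,0,0],0],[[0,0,30],[0,0,0],0],[[0,0,25],[0,0,0],0],[[0,0,15],[0,0,0],0],[[0,0,9],[0,0,0],0],[[0,0,0],[0,0,0],0],[[0,0,0],[0,0,0],-1],[[0,0,0],[0,0,0],-1],[[0,0,0],[0,0,0],-1],[[0,0,0],[0,0,0],-1]])

```text
clock: 33.12
eef_pos: [467.9, 187.5, 196.1]
tcp_rot: [[-0.139, 0.99, 0.001], [0.99, 0.139, 0.0], [0.0, 0.001, -1.0]]
contact_force: [-0.5, 0.4, 6.7]
width: 19.2
finger_force: 30.0
```

```bash
python3 -c "
from h import *
go(460,20,45,8)"
```

```text
t 33.12 p [467.9 187.5 196.1] tip 5.3 phi 8.0 w 19.2 ff 30.0 tilt [0.0007 0.0002]
turn z -0.0006 shift [-164.7  -31.2  -39.7]
```

Call:
apply_moves(commands=[[[0,0,-10],[0,0,0],-1],[[0,0,-20],[0,0,0],-1],[[-20,-4,-10],[0,0,0],-1],[[-40,-8,0],[0,0,0],-1],[[-45,-8,0],[0,0,0],-1],[[-40,-8,0],[0,0,0],-1],[[-20,-3,0],[0,0,0.14],-1],[[0,0,0],[0,0,0.14],-1],[[0,0,0],[0,0,0.14],-1],[[0,0,0],[0,0,0.14],-1],[[0,0,0],[0,0,0.14],-1],[[0,0,0],[0,0,0.14],-1]])

```text
clock: 34.62
eef_pos: [460.0, 19.7, 236.3]
tcp_rot: [[0.648, 0.761, 0.0], [0.761, -0.648, -0.0], [0.0, 0.0, -1.0]]
contact_force: [-0.5, 0.4, -0.4]
width: 18.9
finger_force: 30.0
```

Call:
apply_moves(commands=[[[0,0,0],[0,0,0.14],-1],[[0,0,0],[0,0,0.14],-1],[[0,0,0],[0,0,0.14],-1],[[0,0,0],[0,0,0.14],-1],[[0,0,0],[0,0,0.14],-1],[[0,0,10],[0,0,0.118],-1],[[0,0,15],[0,0,0],-1],[[0,0,8],[0,0,0],-1],[[0,0,0],[0,0,0],-1],[[0,0,0],[0,0,0],-1]])

```text
clock: 35.88
eef_pos: [460.1, 19.7, 203.1]
tcp_rot: [[0.999, 0.052, 0.0], [0.052, -0.999, -0.0], [0.0, 0.0, -1.0]]
contact_force: [0.1, 0.6, -0.1]
width: 19.0
finger_force: 30.0
```

```bash
python3 -c "
from h import *
go(460,20,5.6,-87)"
```

```text
t 35.88 p [460.1  19.7 203.1] tip 12.3 phi -87.0 w 19.0 ff 30.0 tilt [ 0.0004 -0.    ]
turn z -0.0004 shift [-0.1 -0.3  6.7]
```

Call:
apply_moves(commands=[[[0,0,4],[0,0,0],-1],[[0,0,2.4],[0,0,0],-1],[[0,0,0],[0,0,0],-1],[[0,0,0],[0,0,0],-0.1],[[0,0,0],[0,0,0],-0.1],[[0,0,-5],[0,0,0],-0.1],[[0,0,-15],[0,0,0],-0.1],[[0,0,-10],[0,0,-0.14],-0.1],[[0,0,0],[0,0,-0.14],-0.1],[[0,0,0],[0,0,-0.14],-0.1],[[0,0,0],[0,0,-0.14],-0.1],[[0,0,0],[0,0,-0.14],-0.1]])

```text
clock: 37.38
eef_pos: [460.0, 19.7, 226.7]
tcp_rot: [[0.727, 0.686, 0.0], [0.686, -0.727, -0.0], [0.0, 0.0, -1.0]]
contact_force: [-0.4, 0.2, 0.5]
width: 40.9
finger_force: 0.0
```

Call:
apply_moves(commands=[[[0,0,0],[0,0,-0.14],-0.1],[[0,0,0],[0,0,-0.14],-0.1],[[0,0,0],[0,0,-0.14],-0.1],[[0,0,0],[0,0,-0.14],-0.1],[[0,0,0],[0,0,-0.14],-0.1],[[0,0,0],[0,0,-0.14],-0.1],[[0,0,0],[0,0,-0.03],-0.1],[[2,0,0],[0,0,0],-0.1],[[0,0,0],[0,0,0],-0.1]])

```text
clock: 38.5
eef_pos: [459.8, 21.9, 226.4]
tcp_rot: [[-0.049, 0.999, 0.0], [0.999, 0.049, 0.0], [0.0, 0.0, -1.0]]
contact_force: [-0.6, 0.2, 0.5]
width: 41.0
finger_force: 0.0
```

Run:
```python
from h import *
go(460.1,21.7,5.2,3)
d=cams.read_camera("scene")
cv2.imwrite("pics/s5.png",cv2.resize(d["frame"][130:290,180:340,::-1],None,fx=3.7,fy=3.7,interpolation=cv2.INTER_CUBIC))
```

```text
t 38.5 p [459.8  21.9 226.4] tip 35.6 phi 2.8 w 41.0 ff 0.0 tilt [0. 0.]
turn z -0.0032 shift [-0.2  0.2 30.4]
```

View pics/s5.png

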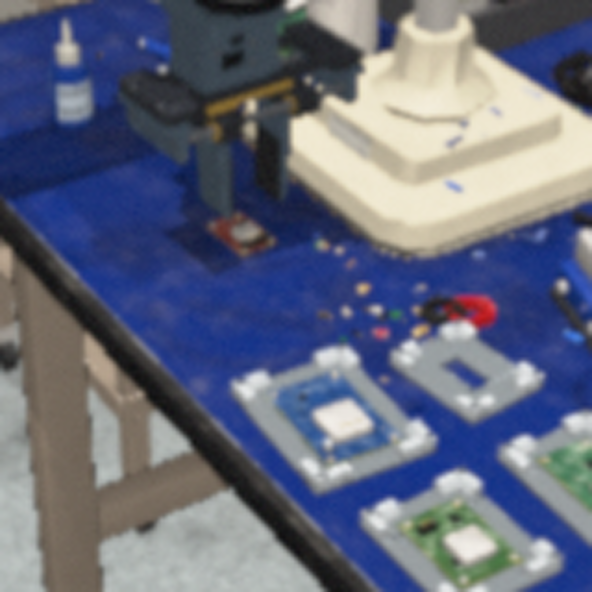

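Call:
apply_moves(commands=[[[0,0,14],[0,0,0],-0.1],[[0,0,11],[0,0,0],-0.1],[[0,0,5.4],[0,0,0],-0.1],[[0,0,0],[0,0,0],-0.1],[[0,0,0],[0,0,0],-1],[[0,0,0],[0,0,0],-1],[[0,0,0],[0,0,0],-1],[[0,0,0],[0,0,0],-1]])

```text
clock: 39.55
eef_pos: [460.0, 21.7, 196.1]
tcp_rot: [[-0.051, 0.999, 0.001], [0.999, 0.051, -0.0], [-0.0, 0.001, -1.0]]
contact_force: [-1.2, -0.4, 4.4]
width: 16.5
finger_force: 30.0
```

Run:
```python
from h import *
d=cams.read_camera("top");hsv=cv2.cvtColor(d["frame"],cv2.COLOR_RGB2HSV)
u,v,w,h=326,165,24,19
m=np.zeros(hsv.shape[:2],np.uint8); m[v-h:v+h,u-w:u+w]=((hsv[...,1]<70)&(hsv[...,2]>140))[v-h:v+h,u-w:u+w]
c=max(cv2.findContours(cv2.morphologyEx(m,cv2.MORPH_OPEN,np.ones((3,3))),cv2.RETR_CCOMP,1)[0],key=cv2.contourArea)
M=cv2.moments(c);print(rect(ray(d,c.reshape(-1,2),5)),ray(d,[[M["m10"]/M["m00"],M["m01"]/M["m00"]]],5))
go(499.8,-224.5,60,3)
```

```text
[ 498.9 -221.8   87.5   62.8  -88.6] [[ 498.33652349 -219.3091917     5.        ]]
t 39.6 p [460.   21.7 196.1] tip 5.3 phi 2.9 w 16.6 ff 30.0 tilt [ 0.0004 -0.0001]
turn z -0.0013 shift [-248.    26.9  -54.7]
```

Call:
apply_moves(commands=[[[0,0,-10],[0,0,0],-1],[[0,0,-25],[0,0,0],-1],[[0,0,-20],[0,0,0],-1],[[-20,2,0],[0,0,0],-1],[[-40,4,0],[0,0,0],-1],[[-45,5,0],[0,0,0],-1],[[-45,5,0],[0,0,0],-1],[[-45,5,0],[0,0,0],-1],[[-35,4,0],[0,0,0],-1],[[-18,2,0],[0,0,0],-1],[[0,0,0],[0,0,0],-1],[[0,0,0],[0,0,0],-1]])

```text
clock: 41.1
eef_pos: [499.2, -223.6, 251.0]
tcp_rot: [[-0.051, 0.999, -0.001], [0.999, 0.051, 0.001], [0.001, -0.001, -1.0]]
contact_force: [-0.2, 0.4, 0.2]
width: 16.7
finger_force: 30.0
```

Run:
```python
from h import *
go(499.6,-225,10.8,3)
d=cams.read_camera("scene")
cv2.imwrite("pics/s6.png",cv2.resize(d["frame"][180:300,250:370,::-1],None,fx=4.5,fy=4.5,interpolation=cv2.INTER_CUBIC))
```

```text
t 41.1 p [ 499.2 -223.6  251. ] tip 60.2 phi 3.0 w 16.7 ff 30.0 tilt [-0.0008  0.0006]
turn z -0.0009 shift [-1.5  0.3 49.4]
```

View pics/s6.png

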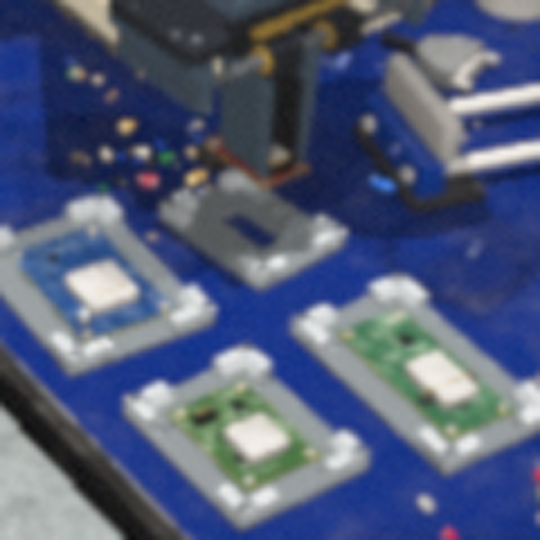

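Run:
```python
from h import *
d=cams.read_camera("scene")
for z in (0,30,50,70,90): print(z,ray(d,[[337.8,192.2],[345,210],[352,216]],z)[:,:2].round().tolist())
d=cams.read_camera("top")
for z in (0,30,50,70,90): print(z,ray(d,[[312,118],[343,124]],z)[:,:2].round().tolist())
```

```text
0 [[699.0, -117.0], [655.0, -200.0], [652.0, -232.0]]
30 [[666.0, -151.0], [624.0, -231.0], [621.0, -262.0]]
50 [[644.0, -174.0], [603.0, -251.0], [600.0, -282.0]]
70 [[622.0, -197.0], [582.0, -272.0], [580.0, -302.0]]
90 [[600.0, -220.0], [561.0, -293.0], [559.0, -322.0]]
0 [[618.0, -185.0], [604.0, -264.0]]
30 [[610.0, -182.0], [597.0, -259.0]]
50 [[605.0, -180.0], [592.0, -256.0]]
70 [[600.0, -178.0], [587.0, -252.0]]
90 [[595.0, -176.0], [582.0, -249.0]]
```

Call:
apply_moves(commands=[[[-0.8,0.3,15],[0,0,0],-1],[[0,0,18],[0,0,0],-1],[[0,0,9],[0,0,0],-1],[[0,0,5],[0,0,0],-1],[[0,0,2.2],[0,0,0],-1],[[0,0,0],[0,0,0],-1],[[0,0,0],[0,0,0],-1]])

```text
clock: 42.12
eef_pos: [500.0, -225.5, 202.1]
tcp_rot: [[-0.051, 0.999, 0.001], [0.999, 0.051, -0.0], [-0.0, 0.001, -1.0]]
contact_force: [-0.2, 0.2, 0.1]
width: 16.8
finger_force: 30.0
```

Call:
apply_moves(commands=[[[0,0,0],[0,0,0],-0.47],[[0,0,0],[0,0,0],-0.47],[[0,0,0],[0,0,0],-0.47],[[0,0,-3],[0,0,0],-0.47],[[0,0,-15],[0,0,0],-0.47],[[0,0,-40],[0,0,0],-0.47],[[0,0,-40],[0,0,0],-0.47],[[20,0,-20],[0,0,0],-0.47],[[40,0,0],[0,0,0],-0.47],[[40,0,0],[0,0,0],-0.47],[[40,0,0],[0,0,0],-0.47],[[40,0,0],[0,0,0],-0.47]])

```text
clock: 43.62
eef_pos: [490.4, -44.4, 320.8]
tcp_rot: [[-0.051, 0.999, 0.001], [0.999, 0.051, -0.0], [-0.0, 0.001, -1.0]]
contact_force: [0.8, 0.3, 0.4]
width: 24.0
finger_force: 0.0
```

Call:
apply_moves(commands=[[[40,0,0],[0,0,0],-0.47],[[30,0,0],[0,0,0],-0.47],[[0,0,0],[0,0,0],-0.47],[[0,0,0],[0,0,0],-0.47]])

```text
clock: 44.12
eef_pos: [487.1, 24.0, 320.4]
tcp_rot: [[-0.051, 0.999, 0.001], [0.999, 0.051, -0.0], [-0.0, 0.001, -1.0]]
contact_force: [0.9, -1.1, 0.2]
width: 24.2
finger_force: 0.0
```

Run:
```python
from h import *
a=cams.read_camera("top")["frame"][145:235,280:430,::-1]; b=cams.read_camera("scene")["frame"][190:310,230:380,::-1]
k=dict(fx=4,fy=4,interpolation=cv2.INTER_CUBIC)
cv2.imwrite("pics/f.png",cv2.resize(cv2.resize(np.vstack([a,b]),None,**k),(428,600)))
hsv=cv2.cvtColor(cams.read_camera("top")["frame"],cv2.COLOR_RGB2HSV)
```

```text
(no output)
```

View pics/f.png

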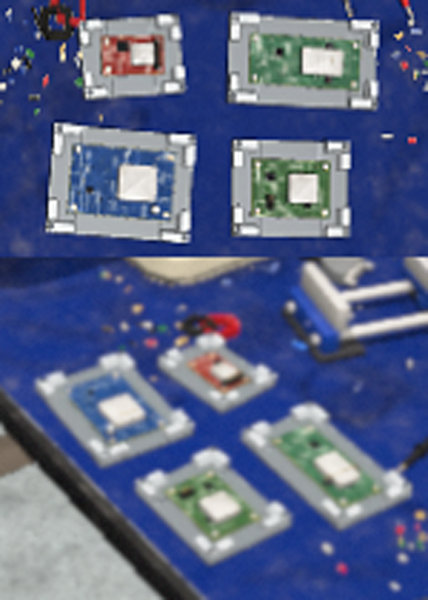

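The final views show all four modules flat between their guides: red at (133,56) in its carrier, and blue, medium and long also centred. The gripper is clear of everything.

```bash
python3 -c "
from bench import hand_in
print(hand_in())"
```

```text
the job is handed in; nothing more can be done
None
```

All four modules are in their matching carriers, face up and centred between the guides in the final camera views; the bottle was never touched, and the job was handed in at about 44 s with no verdict returned.

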